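Fetch the matching ring gauge from its flap box and present it over the bottle cap

ROBOT

A 6-joint arm with a two-finger parallel gripper is mounted at the origin on the work surface. World frame = base frame: x ahead of the robot, y to its left, z up, the work surface at z = 0. Lengths are in m, angles in rad, forces in N, time in s.
With the tool pointing down it reaches from about 0.25 to 0.725 m from the base axis. Payload 4 kg.
Tool frame: the origin (TCP) lies on the centre line of the jaws, within the pads' length; the fingertips stand 17 mm ahead of it and the grasp point (between the pads) lies 2 mm behind it; z points along the fingers, y is the line along which they close (so a half turn about z gives the same grasp; the last joint's range is limited). The gripper opens to 85 mm and grips with 20 to 120 N. Pads are 22 mm wide; open, the fingers measure 114 mm over their backs; the gripper's body (76 mm by 85 mm) begins 54 mm behind the grasp point. The pads swing forward as they close: fully open they stand 13 mm farther back than shut.
Start: joints at [-1.236, 0.241, 0.005, 1.335, 0, 1.571], TCP at [0.164, -0.472, 0.248] pointing down, gripper open.
Joint ranges: [-2.72, 2.72], [-1.05, 1.87], [-1.09, 1.28], [-1.99, 2.15], [-1.42, 1.44], [-3.14, 3.14]. Speed limits (rad/s): [2.79, 2.79, 3.14, 3.14, 3.14, 3.14].

INTERFACE

Orientations are given as a unit quaternion [x, y, z, w].
In Python, from workcell import bot, camera, get_calibration gives the robot as it stands.
- The arm moves only by the tool apply_moves, never from a script. Its argument "steps" is a list of rows, each a list of 3 entries, a list of its own where there are three numbers: the shift along the tool's x, y, z as a fraction of full scale, then the turn, a rotation vector about the tool's x, y, z as a fraction of full scale, then the opening, from 0 (shut) to 1 (fully open). A call has exactly 8 rows; each row shifts and turns the commanded pose from where the row before left it, along the tool's axes as they then stand; what a row does not reach is not made up. Full scale, the value 1, is 20 cm for a shift and pi rad for a turn. A row lasts 1/12 s, in which the tool goes at most 41.7 mm and 7.16 degrees, less where a joint would pass 70% of its speed; a pose out of reach is approached as far as the arm can. A call with a number of a shift or a turn outside -1 to 1 is refused whole. A call with a gripper value outside its range is refused whole. The fingers move at their own pace and stop on an object; the grip force is fixed at half the most. Time passes only in rows, so rows that do not move let the fingers close, or fill a call up. It gives the time, the measured TCP pose, the force, the opening and the grip force at its end, in the units of the state.
- bot.get_obs(): the state, without advancing time (a new reading comes with each control period).
- camera(name): name is "scene" or "top" or "wrist"; returns (picture, depth): 480x640x3 uint8, red, green, blue; 480x640 float32, m along the optical axis (not along the pixel's ray), 0 where there is no reading.
- get_calibration(name): a dict with "fov_y" (degrees; the focal length in pixels is half the picture's height over the tangent of half this angle, whatever the lens; pixels are square), "cx", "cy" (the principal point, pixels), "dist_coeffs" ([k1, k2, p1, p2, k3] as OpenCV has them; the pictures are not rectified), "rvec" (rotation vector, rad) and "tvec" (3), from world to camera coordinates, as OpenCV has them. Camera axes: x right, y down, z forward; pixel columns grow to the right and rows downward; lengths in m; the calibration is good to about 2 mm. A picture is of the moment at which its call begins: read the wrist's pose just before it. get_calibration takes no time and is no camera call; for the wrist camera it gives the pose at the moment of the call.
- bot.job_done(): hands the job in; it is judged then, once.
The state is a dict: "clock": time; "joint_pos": joint angles; "joint_vel": joint speeds; "tau": joint torques, N m; "eef_pos": TCP position; "tool_rot": TCP orientation; "ft_force": force on the tool from outside, world axes, zero at the start; "ft_torque": the same for the moment, N m; "grip_width": finger opening in m; "grasp_force": force on a finger pad.
Only numpy, scipy, OpenCV 4.12 (cv2) and the standard library are available. Lean on these libraries where they do the work, as an engineer would, in place of code of your own. Each camera call takes 0.05 s, during which the arm holds its last target. There are 200 camera calls.

TASK

See which bottle stands on the turntable: the wide one calls for the large ring gauge from the large box, the narrow one for the small gauge from the small box. Swing that box's flap wide open, draw the gauge out by its bar handle, and finish holding it level and centred over that bottle's cap, about 3 cm clear above it and touching only the gripper. Keep the other box shut and do not shift the bottles, the cap tray or the flip cap.

Things in the scene. Friction and masses are not known exactly. Their poses are not given: they have to be found in the camera images.
- turntable: aluminium inspection turntable, 220 mm across its dark rim, platter top 14 mm above the counter; origin: its centre at counter level. One bottle stands near its centre; the platter may turn freely if pushed
- wide_bottle: the wide clear glass bottle, 74 mm body diameter, 105 mm high, white cap 56 mm across; belongs to the large gauge. Loose, upright; origin: centre of its underside. Stands either on the turntable or on the waiting stand
- narrow_bottle: the narrow clear glass bottle, 50 mm body diameter, 130 mm high, white cap 30 mm across; belongs to the small gauge. Loose, upright; origin: centre of its underside. Stands either on the turntable or on the waiting stand (a square aluminium pad, 110 mm, 14 mm high)
- wide_cap (a point): centre of the top of the wide bottle's cap, z up
- narrow_cap (a point): centre of the top of the narrow bottle's cap, z up
- large_box: the large gauge box, open-topped grey painted steel, fixed to the counter: 125 deep (x) x 145 wide (y) x 80 mm high outside, 5 mm walls and floor, closed by a flap. Origin: centre of its underside. Front (handle side) towards -x of the box, hinge along the rear (+x) top rim. Holds the large gauge, its bar along the box's x. Its flap carries a flat dark ring mark of 76 mm outer diameter
- small_box: the small gauge box, open-topped grey painted steel, fixed to the counter: 100 deep (x) x 115 wide (y) x 80 mm high outside, 5 mm walls and floor, closed by a flap. Origin: centre of its underside. Front (handle side) towards -x of the box, hinge along the rear (+x) top rim. Holds the small gauge, its bar along the box's x. Its flap carries a flat dark ring mark of 50 mm outer diameter
- large_flap (a joint): angle of the large box's flap: 0 shut, growing as its front edge swings up and back to the stop at 1.9 rad. A stiff hinge: it stays where it is left; about 2 N at the handle moves it
- large_flap_grip (a point): middle of the large flap's handle: a 16 mm thick, 22 mm long round bar lying along the box's y, 26 mm ahead of the box's front, on a 14 mm wide neck; 83 mm above the counter when shut. It can be pinched by its two ends (22 mm) from above and turns between the fingers. 151 mm from the hinge axis
- large_flap_hinge (a point): middle of the large flap's hinge axis (along the box's y), 83 mm above the counter, 62.5 mm behind the box's centre; the flap is a 6 mm plate
- small_flap (a joint): angle of the small box's flap: 0 shut, growing as its front edge swings up and back to the stop at 1.9 rad. A stiff hinge: it stays where it is left; about 2 N at the handle moves it
- small_flap_grip (a point): middle of the small flap's handle: a 16 mm thick, 22 mm long round bar lying along the box's y, 26 mm ahead of the box's front, on a 14 mm wide neck; 83 mm above the counter when shut. It can be pinched by its two ends (22 mm) from above and turns between the fingers. 126 mm from the hinge axis
- small_flap_hinge (a point): middle of the small flap's hinge axis (along the box's y), 83 mm above the counter, 50.0 mm behind the box's centre; the flap is a 6 mm plate
- large_gauge: the large stainless ring gauge, about 0.32 kg, flat on the large box's floor, within 6 mm of its centre and 0.15 rad of its yaw: ring 76 mm outside, 60 mm bore, 16 mm high; on two posts a bar handle across the ring along the gauge's x, 72 mm long, 14 mm wide, 52 to 66 mm above the ring's underside. Origin: centre of the ring's underside, z up
- small_gauge: the small stainless ring gauge, about 0.2 kg, flat on the small box's floor, within 6 mm of its centre and 0.15 rad of its yaw: ring 50 mm outside, 34 mm bore, 16 mm high; on two posts a bar handle across the ring along the gauge's x, 46 mm long, 14 mm wide, 52 to 66 mm above the ring's underside. Origin: centre of the ring's underside, z up
- cap_tray: bystander: empty shallow red cap tray, 100 x 160 x 35 mm, loose; origin: centre of its underside
- flip_cap: bystander: loose yellow flip cap, 36 mm across, 21 mm high; origin: centre of its underside
Mind the look-alikes: they are no part of the job. What is shaped like the large_box but yellow is not meant. Leave any purple look-alike of the narrow_bottle alone.

How it is judged:
By the outcome, as a careful person would: the job done as asked, in the order asked, and still so for the second after the job is handed in, while the arm keeps its last pose, push and grip.
It also fails if it takes over 58 s, if anything falls off the work surface, if the arm or the gripper's body presses on something with over 40 N, if the wrist force passes 120 N, or if a joint passes its speed limit or range.

## Working session

There is one attempt and no reset: what is moved stays moved. The work goes in short steps, Python scripts to look and compute and a tool call to move; the robot and the scene stay as the last step left them, time stands still between calls to the robot, and variables do not carry over. Pictures are saved under pics/ and viewed, at most 10 in all, crops included, and the job is handed in when it is done.

Besides the shell and the picture viewer there is one more tool, called after "Request:" as name(argument=value, ...), one argument or row to a line, values as JSON. apply_moves: Moves the arm, as the interface text tells. Its arguments: {"type":"object","properties":{"steps":{"type":"array"}},"required":["steps"]}

```bash
ls; mkdir -p pics
cat > h.py <<'E'
import numpy as np,cv2
from workcell import bot,camera,get_calibration
from scipy.spatial.transform import Rotation as R
def K(c):
    f=240/np.tan(np.radians(c['fov_y'])/2); return np.array([[f,0,c['cx']],[0,f,c['cy']],[0,0,1]])
def cloud(name,save=None):
    c=get_calibration(name); im,d=camera(name)
    u,v=np.meshgrid(np.arange(640.),np.arange(480.))
    n=cv2.undistortPoints(np.stack([u,v],-1).reshape(-1,1,2),K(c),np.array(c['dist_coeffs'])).reshape(480,640,2)
    p=np.dstack([n*d[...,None],d]); Rm=cv2.Rodrigues(np.array(c['rvec'],float))[0]
    P=(p-np.array(c['tvec']).ravel())@Rm; P[d==0]=np.nan
    if save: cv2.imwrite(save,im[...,::-1])
    return im,P
E
python3 - <<'E'
from h import *
for n in ("scene","top"):
    im,P=cloud(n,f"pics/{n}.png"); np.savez(f"{n}.npz",im=im,P=P)
o=bot.get_obs(); print(o)
E
```

```text
pics
{'clock': 0.1, 'joint_pos': array([-1.23602851e+00,  2.41348113e-01,  3.86292633e-03,  1.33519012e+00,
       -1.77094807e-06,  1.57078964e+00]), 'joint_vel': array([ 1.75793671e-04, -2.00662945e-03,  3.64330736e-03,  1.14561608e-04,
       -2.72731994e-04, -7.87237285e-05]), 'tau': array([-2.29443685e-04, -3.73138618e+01,  2.53009665e+01,  1.08427234e-02,
        3.38338918e-05, -5.71385456e-06]), 'eef_pos': array([ 0.164101  , -0.47174483,  0.24749823]), 'tool_rot': array([ 9.86022998e-01,  1.66606617e-01, -1.57392361e-04, -9.26213468e-04]), 'ft_force': array([-0.31856418,  0.13280827,  0.16586202]), 'ft_torque': array([0.01381416, 0.05664861, 0.03026495]), 'grasp_force': 0.0, 'grip_width': 0.0852951173010562}
```

View pics/scene.png

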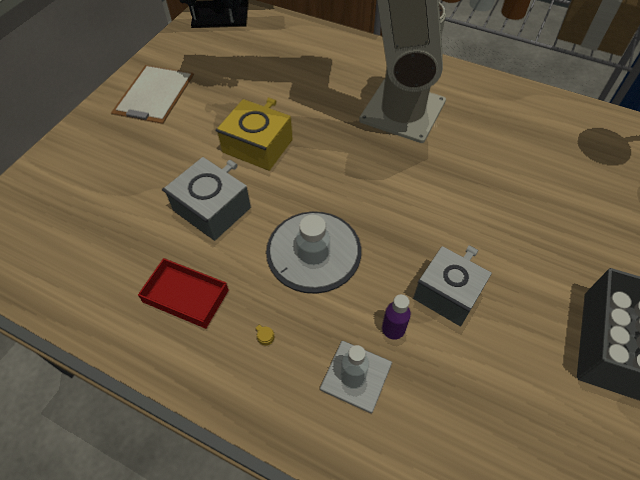

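View pics/top.png

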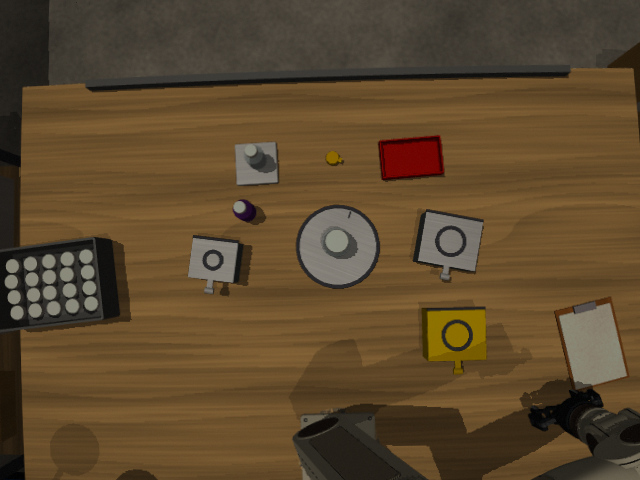

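The turntable (top view 338,246) holds a bottle with a wide cap (scene 313,228). The other clear bottle, with a small cap, is on the stand (top 252,152). Candidates for the large box are grey with a big ring mark (top 450,240) and yellow (457,335, the decoy). The small grey box is at (213,260). I'll measure these and confirm with a crop.

Run:
```python
from h import *
z=np.load("top.npz"); im,P=z['im'],z['P']
cv2.imwrite("pics/crop.png",cv2.resize(im[190:380,290:500,::-1],None,fx=2.8,fy=2.8,interpolation=cv2.INTER_CUBIC))
def blob(m,seed):
    n,l,s,c=cv2.connectedComponentsWithStats(m.astype(np.uint8)); k=l[seed[1],seed[0]]; return (l==k)&(k>0)
Z=P[...,2]
hsv=cv2.cvtColor(im,cv2.COLOR_RGB2HSV)
for nm,zr,seed in (("flap",(.076,.096),(425,250)),("smallflap",(.076,.096),(200,250)),("cap",(.112,.126),(338,240)),("ncap",(.135,.152),(251,151)),("purple",(.115,.15),(240,208)),("platter",(.008,.02),(310,246))):
    b=blob((Z>zr[0])&(Z<zr[1]),seed); q=P[b]
    if len(q)<5: print(nm,len(q),P[seed[1],seed[0]]);continue
    r=cv2.minAreaRect(q[:,:2].astype(np.float32)); c,rad=cv2.minEnclosingCircle(q[:,:2].astype(np.float32))
    print(nm,len(q),"mean",q.mean(0).round(4),"rect",np.round(r[0],4),np.round(r[1],4),round(r[2],1),"circ",np.round(c,4),round(rad,4),"z",np.percentile(q[:,2],[5,50,95]).round(4))
# handle pixels
print("tray",P[158,410],"handle",P[274,446],P[280,444])
c=get_calibration("top");print(c['tvec'],K(c)[0,0])
```

```text
flap 3179 mean [ 0.5292 -0.2914  0.0874] rect [ 0.5161 -0.2896] [0.147  0.1662] 78.4 circ [ 0.5306 -0.2937] 0.0986 z [0.0825 0.0874 0.0923]
smallflap 2094 mean [0.4993 0.2968 0.0872] rect [0.4865 0.299 ] [0.1174 0.14  ] 81.4 circ [0.4972 0.2994] 0.0808 z [0.0822 0.0872 0.0922]
cap 407 mean [ 0.5366 -0.0097  0.1199] rect [ 0.5359 -0.0093] [0.0532 0.0533] 88.4 circ [ 0.5366 -0.0096] 0.0278 z [0.1152 0.12   0.1239]
ncap 129 mean [0.7597 0.1885 0.1441] rect [0.7604 0.1893] [0.0294 0.0275] 40.9 circ [0.7605 0.1886] 0.0155 z [0.1382 0.144  0.1496]
purple 115 mean [0.6252 0.221  0.1306] rect [0.6252 0.2216] [0.0273 0.0256] 43.8 circ [0.6257 0.2219] 0.0145 z [0.1231 0.131  0.1355]
platter 4234 mean [ 0.5255 -0.0134  0.0142] rect [ 0.5277 -0.0124] [0.2173 0.2158] 43.2 circ [ 0.5255 -0.0135] 0.1122 z [0.0092 0.0144 0.0189]
tray [ 0.75514081 -0.21319443  0.00567064] handle [ 0.44763669 -0.27868416  0.08705583] [ 0.43077767 -0.29047882  0.00180363]
[0.03471208 0.55248438 1.43901938] 560.0363937874736
```

View pics/crop.png

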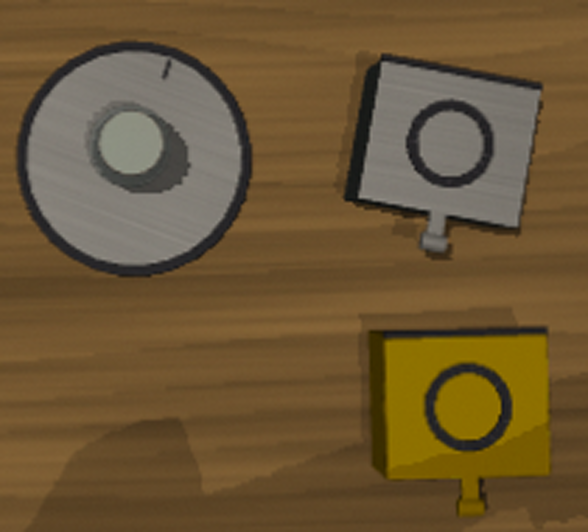

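Confirmed: the turntable cap is about 56 mm across, so it is the wide bottle. The grey box on the right (crop 450,145) is the large box, and the yellow one in front of it is the decoy.

```bash
cat >> h.py <<'E'
def fit(P,seedxy,zr=(.076,.096),r=.13):
    """plate rect + handle from a cloud: returns centre, yaw, handle"""
    Z=P[...,2]; m=((Z>zr[0])&(Z<zr[1])&(np.hypot(P[...,0]-seedxy[0],P[...,1]-seedxy[1])<r))
    # rasterise 1 mm
    g=np.zeros((300,300),np.uint8); q=P[m]; ij=((q[:,:2]-np.array(seedxy))*1000+150).round().astype(int)
    g[ij[:,1].clip(0,299),ij[:,0].clip(0,299)]=255
    g=cv2.morphologyEx(g,cv2.MORPH_CLOSE,np.ones((9,9)))
    pl=cv2.morphologyEx(g,cv2.MORPH_OPEN,cv2.getStructuringElement(cv2.MORPH_ELLIPSE,(45,45)))
    cn=max(cv2.findContours(pl,0,1)[0],key=cv2.contourArea); (c,s,a)=cv2.minAreaRect(cn)
    w=(np.array(c)-150)/1000+seedxy
    hd=cv2.morphologyEx(g&~cv2.dilate(pl,np.ones((5,5))),cv2.MORPH_OPEN,np.ones((3,3)))
    hp=np.argwhere(hd)[:,::-1]; 
    return w,s,a,(hp-150)/1000+seedxy
def plan(tgt,yaw,n,rot=None):
    o=bot.get_obs(); Rc=R.from_quat(o['tool_rot']); Rt=rot or R.from_euler('ZX',[yaw,np.pi])
    d=Rc.inv().apply(np.array(tgt)-o['eef_pos'])/.2/n; t=(Rc.inv()*Rt).as_rotvec()/np.pi/n
    print(n,"rows (tool dir at start): shift",d.round(4),"turn",t.round(4))
E
python3 - <<'E'
from h import *
P=np.load("top.npz")['P']
for s in ((.53,-.29),(.36,-.29)):
    w,sz,a,h=fit(P,s); print(w.round(4),np.round(sz,1),round(a,1)); 
    y=np.radians(a-90 if a>45 else a); ax=np.array([np.cos(y),np.sin(y)]); ay=np.array([-ax[1],ax[0]])
    u=(h-w)@ax; k=u<-.06; v=(h-w)@ay
    print(np.degrees(y),"handle u",np.percentile(u[k],[1,50,99]),"v",np.percentile(v[k],[1,50,99]))
    tip=k&(u<np.percentile(u[k],1)+.014); print("bar",h[tip].mean(0), v[tip].min(),v[tip].max())
    print("handle model",w-ax*(.0625+.026))
E
```

```text
[ 0.5309 -0.2922] [144.4 133.1] 77.7
-12.339088439941406 handle u [-0.09727299 -0.08439501 -0.06044691] v [-0.06898685 -0.0015722   0.07063353]
bar [ 0.44238538 -0.27416611] -0.012348632340074573 0.009448449325931257
handle model [ 0.44441434 -0.27332501]
[ 0.2995 -0.2995] [145. 131.] 90.0Traceback (most recent call last):
  File "<stdin>", line 7, in <module>
    return _quantile_unchecked(
        a, q, axis, out, overwrite_input, method, keepdims, weights)
    return _ureduce(a,
                    func=_quantile_ureduce_func,
    ...<5 lines>...
                    overwrite_input=overwrite_input,
                    method=method)
    r = func(a, **kwargs)
    result = _quantile(arr,
                       quantiles=q,
    ...<2 lines>...
                       out=out,
                       weights=wgt)
    slices_having_nans = np.isnan(arr[-1, ...])
                                  ~~~^^^^^^^^^
IndexError: index -1 is out of bounds for axis 0 with size 0
```

Run:
```python
from h import *
o=bot.get_obs(); print(o['eef_pos'])
plan((.40,-.30,.235),-.212,8)
```

```text
[ 0.164101   -0.47174483  0.24749823]
8 rows (tool dir at start): shift [ 0.1745 -0.0529  0.0079] turn [-0.0001  0.      0.0218]
```

Request:
apply_moves(
  steps=[
    [[0.175, -0.053, 0.008], [0, 0, 0], 0.6],
    [[0.175, -0.053, 0.008], [0, 0, 0], 0.6],
    [[0.175, -0.053, 0.008], [0, 0, 0], 0.6],
    [[0.175, -0.053, 0.008], [0, 0, 0], 0.6],
    [[0.175, -0.053, 0.008], [0, 0, 0], 0.6],
    [[0.175, -0.053, 0.008], [0, 0, 0], 0.6],
    [[0.175, -0.053, 0.008], [0, 0, 0], 0.6],
    [[0.175, -0.053, 0.008], [0, 0, 0], 0.6],
  ],
)

```text
clock: 0.77
eef_pos: [0.4018, -0.2986, 0.2351]
tool_rot: [0.986, 0.167, -0.0, -0.0]
ft_force: [0.1, -0.4, -0.4]
grip_width: 0.0512
grasp_force: 0.0
```

Request:
apply_moves(
  steps=[
    [[0, 0, 0], [0, 0, 0.0292], 0.6],
    [[0, 0, 0], [0, 0, 0.0292], 0.6],
    [[0, 0, 0], [0, 0, 0.0292], 0.6],
    [[0, 0, 0], [0, 0, 0.0292], 0.6],
    [[0, 0, 0], [0, 0, 0.0292], 0.6],
    [[0, 0, 0], [0, 0, 0.0292], 0.6],
    [[0, 0, 0], [0, 0, 0], 0.6],
    [[0, 0, 0], [0, 0, 0], 0.6],
  ],
)

```text
clock: 1.43
eef_pos: [0.4007, -0.3, 0.2351]
tool_rot: [0.994, -0.106, -0.0, -0.0]
ft_force: [-0.2, -0.4, -0.1]
grip_width: 0.0514
grasp_force: 0.0
```

Run:
```python
from h import *
o=bot.get_obs(); print(o['eef_pos'],o['grip_width'],o['joint_pos'])
im,P=cloud("wrist","pics/w1.png"); np.savez("w1.npz",im=im,P=P)
plan((.443,-.274,.12),-.212,8)
```

```text
[ 0.40069952 -0.29998386  0.23514257] 0.05136330205041662 [-6.42636134e-01  2.48430039e-01 -1.92629164e-02  1.30392698e+00
 -1.18056252e-06  2.71220532e+00]
8 rows (tool dir at start): shift [ 0.0224 -0.0215  0.072 ] turn [-0.      0.     -0.0001]
```

View pics/w1.png

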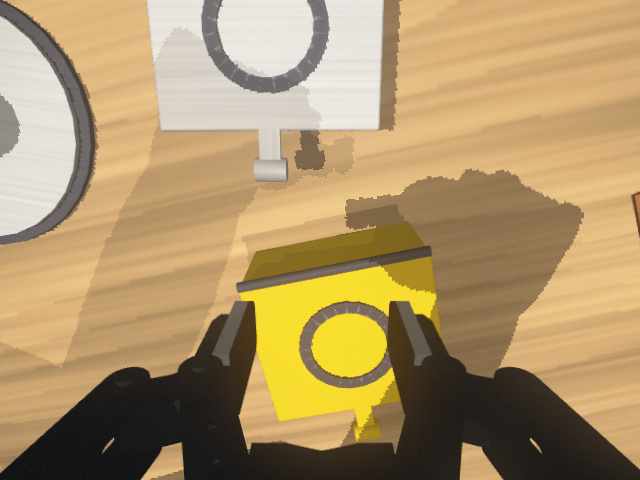

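The wrist view shows the large box's handle at about (271,169), with the flap's front edge level at row 129, so the yaw is well aligned.

Run:
```python
from h import *
P=np.load("w1.npz")['P']
q=P[158:183,250:293].reshape(-1,3); q=q[(q[:,2]>.07)&(q[:,2]<.11)]
y=-.212; ax=np.array([np.cos(y),np.sin(y)]); ay=np.array([-ax[1],ax[0]])
u=q[:,:2]@ax; v=q[:,:2]@ay
f=lambda a:np.percentile(a,[1,50,99]).round(4)
print("u",f(u),"v",f(v),"z",f(q[:,2])); 
m=u<u.min()+.018; vc=(v[m].min()+v[m].max())/2; uc=(np.percentile(u[m],1)+.008); print("handle",uc*ax+vc*ay, v[m].min(),v[m].max(),uc)
e=P[60:134,155:385].reshape(-1,3); e=e[(e[:,2]>.075)&(e[:,2]<.1)]; e=e[(e[:,:2]@ay>0)|True]
ev=e[:,:2]@ay; print("plate v",f(ev),"front u",np.percentile(e[:,:2]@ax,.5),"z",np.median(e[:,2]))
```

```text
u [0.4848 0.4928 0.4994] v [-0.1856 -0.1751 -0.1638] z [0.0795 0.0878 0.09  ]
handle [ 0.44500859 -0.27438483] -0.18569606112009768 -0.16351432641920252 0.4927805868145284
plate v [-0.2456 -0.1751 -0.1046] front u 0.5176056531469654 z 0.08428806306224304
```

Run:
```python
from h import *
plan((.4443,-.2743,.081),-.212,7)
```

```text
7 rows (tool dir at start): shift [ 0.0266 -0.0245  0.1101] turn [-0.      0.     -0.0001]
```

Request:
apply_moves(
  steps=[
    [[0.093, -0.086, 0.05], [0, 0, 0], 0.6],
    [[0.093, -0.086, 0.05], [0, 0, 0], 0.6],
    [[0, 0, 0.12], [0, 0, 0], 0.6],
    [[0, 0, 0.12], [0, 0, 0], 0.6],
    [[0, 0, 0.12], [0, 0, 0], 0.6],
    [[0, 0, 0.12], [0, 0, 0], 0.6],
    [[0, 0, 0.12], [0, 0, 0], 0.6],
    [[0, 0, 0.071], [0, 0, 0], 0.6],
  ],
)

```text
clock: 2.15
eef_pos: [0.4432, -0.2736, 0.0786]
tool_rot: [0.994, -0.107, -0.002, -0.001]
ft_force: [-0.5, 0.0, -0.6]
grip_width: 0.051
grasp_force: 0.0
```

Request:
apply_moves(
  steps=[
    [[0, 0, 0], [0, 0, 0], 0.6],
    [[0, 0, 0], [0, 0, 0], 0.0],
    [[0, 0, 0], [0, 0, 0], 0.0],
    [[0, 0, 0], [0, 0, 0], 0.0],
    [[0, 0, 0], [0, 0, 0], 0.0],
    [[0, 0, 0], [0, 0, 0], 0.0],
    [[0, 0, 0], [0, 0, 0], 0.0],
    [[0, 0, 0], [0, 0, 0], 0.0],
  ],
)

```text
clock: 2.82
eef_pos: [0.4456, -0.2744, 0.0827]
tool_rot: [0.994, -0.107, 0.001, -0.0]
ft_force: [0.2, 3.3, 6.8]
grip_width: 0.0206
grasp_force: 59.3
```

```bash
cat >> h.py <<'E'
YAW=-.212; AX=np.array([np.cos(YAW),np.sin(YAW)])
def arc(a0,a1,n,r=.151):
    # tool x/z shifts for handle arc, tool kept down; fractions
    a=np.linspace(a0,a1,n+1); dx=np.diff(-r*np.cos(a)); dz=np.diff(r*np.sin(a))
    for x,z in zip(dx,dz): print([round(x/.2,3),0,round(-z/.2,3)])
E
python3 - <<'E'
from h import *
o=bot.get_obs(); print(o)
arc(0,.8,8);print();arc(.8,1.6,8);print();arc(1.6,1.9,4)
E
```

```text
{'clock': 2.8167, 'joint_pos': array([-5.52623802e-01,  4.16135783e-01, -2.04973752e-01,  9.47200718e-01,
        1.23469578e-03,  2.80395622e+00]), 'joint_vel': array([ 0.00028061,  0.0005819 , -0.00140246, -0.00184275, -0.00080068,
        0.00050781]), 'tau': array([-1.93341918e+00, -3.86263132e+01,  2.04041719e+01, -7.04561993e-01,
       -1.03641171e+00,  9.29054862e-03]), 'eef_pos': array([ 0.44561452, -0.27440428,  0.08273751]), 'tool_rot': array([ 9.94227239e-01, -1.07285927e-01,  1.38772303e-03, -2.19688502e-05]), 'ft_force': array([0.17748564, 3.33360107, 6.83989673]), 'ft_torque': array([ 0.86211306, -0.04758793,  0.01887078]), 'grasp_force': 59.345351457595825, 'grip_width': 0.020628772018122028}
[np.float64(0.004), 0, np.float64(-0.075)]
[np.float64(0.011), 0, np.float64(-0.075)]
[np.float64(0.019), 0, np.float64(-0.073)]
[np.float64(0.026), 0, np.float64(-0.071)]
[np.float64(0.033), 0, np.float64(-0.068)]
[np.float64(0.039), 0, np.float64(-0.064)]
[np.float64(0.046), 0, np.float64(-0.06)]
[np.float64(0.051), 0, np.float64(-0.055)]

[np.float64(0.057), 0, np.float64(-0.05)]
[np.float64(0.061), 0, np.float64(-0.044)]
[np.float64(0.065), 0, np.float64(-0.038)]
[np.float64(0.069), 0, np.float64(-0.031)]
[np.float64(0.072), 0, np.float64(-0.024)]
[np.float64(0.074), 0, np.float64(-0.017)]
[np.float64(0.075), 0, np.float64(-0.009)]
[np.float64(0.075), 0, np.float64(-0.002)]

[np.float64(0.056), 0, np.float64(0.004)]
[np.float64(0.056), 0, np.float64(0.008)]
[np.float64(0.055), 0, np.float64(0.012)]
[np.float64(0.054), 0, np.float64(0.016)]
```

The handle is pinched at 20.6 mm. Now I'll swing the flap along its arc.

Request:
apply_moves(
  steps=[
    [[0.004, 0, -0.075], [0, 0, 0], 0.0],
    [[0.011, 0, -0.075], [0, 0, 0], 0.0],
    [[0.019, 0, -0.073], [0, 0, 0], 0.0],
    [[0.026, 0, -0.071], [0, 0, 0], 0.0],
    [[0.033, 0, -0.068], [0, 0, 0], 0.0],
    [[0.039, 0, -0.064], [0, 0, 0], 0.0],
    [[0.046, 0, -0.06], [0, 0, 0], 0.0],
    [[0.051, 0, -0.055], [0, 0, 0], 0.0],
  ],
)

```text
clock: 3.48
eef_pos: [0.4881, -0.2835, 0.1884]
tool_rot: [0.994, -0.107, -0.002, -0.001]
ft_force: [1.8, 2.1, -7.5]
grip_width: 0.0203
grasp_force: 58.8
```

Run:
```python
from h import *
o=bot.get_obs(); print(o['eef_pos'],R.from_quat(o['tool_rot']).as_matrix().round(3),o['grip_width'],o['ft_force'],o['ft_torque'])
u=o['eef_pos'][:2]@AX; print(u, o['eef_pos'][:2]@[-AX[1],AX[0]], "angle",np.arctan2(o['eef_pos'][2]-.081,.643-u))
```

```text
[ 0.48810324 -0.28349925  0.18841658] [[ 0.977 -0.214 -0.004]
 [-0.214 -0.977  0.002]
 [-0.005 -0.001 -1.   ]] 0.020321874844884645 [ 1.7940309   2.12665884 -7.49784654] [ 0.36776118  0.09065107 -0.04725415]
0.5368282550698847 -0.17444776821773778 angle 0.7912263022106562
```

Request:
apply_moves(
  steps=[
    [[0.057, 0, -0.05], [0, 0, 0], 0.0],
    [[0.061, 0, -0.044], [0, 0, 0], 0.0],
    [[0.065, 0, -0.038], [0, 0, 0], 0.0],
    [[0.069, 0, -0.031], [0, 0, 0], 0.0],
    [[0.072, 0, -0.024], [0, 0, 0], 0.0],
    [[0.074, 0, -0.017], [0, 0, 0], 0.0],
    [[0.075, 0, -0.009], [0, 0, 0], 0.0],
    [[0.075, 0, -0.002], [0, 0, 0], 0.0],
  ],
)

```text
clock: 4.15
eef_pos: [0.5953, -0.3067, 0.2322]
tool_rot: [0.994, -0.107, -0.002, -0.001]
ft_force: [-2.8, 3.8, -0.4]
grip_width: 0.0205
grasp_force: 58.5
```

Run:
```python
from h import *
o=bot.get_obs(); print(o['eef_pos'],R.from_quat(o['tool_rot']).as_matrix().round(3),o['grip_width'],o['joint_pos'])
u=o['eef_pos'][:2]@AX; print(u, o['eef_pos'][:2]@[-AX[1],AX[0]], "angle",np.arctan2(o['eef_pos'][2]-.081,.643-u))
```

```text
[ 0.59532086 -0.30671493  0.232225  ] [[ 0.977 -0.214 -0.004]
 [-0.214 -0.977  0.002]
 [-0.005 -0.001 -1.   ]] 0.02045915591702361 [-4.75766137e-01  6.05833275e-01  5.18714058e-01  1.48840085e+00
  5.87607198e-05  2.88111394e+00]
0.646530428872558 -0.1745834459163138 angle 1.5941376247160703
```

Request:
apply_moves(
  steps=[
    [[0.05, 0, 0.003], [0, 0, 0], 0.0],
    [[0.05, 0, 0.006], [0, 0, 0], 0.0],
    [[0.05, 0, 0.01], [0, 0, 0], 0.0],
    [[0.05, 0, 0.013], [0, 0, 0], 0.0],
    [[0, 0, 0], [0, 0, 0], 0.0],
    [[0, 0, 0], [0, 0, 0], 0.6],
    [[0, 0, 0], [0, 0, 0], 0.6],
    [[0, 0, 0], [0, 0, 0], 0.6],
  ],
)

```text
clock: 4.82
eef_pos: [0.6351, -0.317, 0.2261]
tool_rot: [0.994, -0.108, -0.0, 0.001]
ft_force: [-0.2, -0.5, 0.3]
grip_width: 0.0508
grasp_force: 0.0
```

Run:
```python
from h import *
o=bot.get_obs(); print(o['eef_pos'],R.from_quat(o['tool_rot']).as_matrix().round(3),o['grip_width'],o['joint_pos'])
u=o['eef_pos'][:2]@AX; print(u, o['eef_pos'][:2]@[-AX[1],AX[0]], "angle",np.arctan2(o['eef_pos'][2]-.081,.643-u))
```

```text
[ 0.63505617 -0.31698627  0.22612448] [[ 0.977 -0.215 -0.   ]
 [-0.215 -0.977 -0.001]
 [ 0.     0.001 -1.   ]] 0.05083474402185242 [-4.62540372e-01  7.01067298e-01  6.71350571e-01  1.54079044e+00
 -1.05157181e-03  2.89529252e+00]
0.6875373962308147 -0.17626390808026904 angle 1.8685630769528678
```

Request:
apply_moves(
  steps=[
    [[0, 0, -0.13], [0, 0, 0], 0.6],
    [[0, 0, -0.13], [0, 0, 0], 0.6],
    [[-0.15, 0, 0], [0, 0, 0], 0.6],
    [[-0.19, 0, 0], [0, 0, 0], 0.6],
    [[-0.19, 0, 0], [0, 0, 0], 0.6],
    [[-0.19, 0, 0], [0, 0, 0], 0.6],
    [[-0.19, 0, 0], [0, 0, 0], 0.6],
    [[0, 0, 0], [0, 0, 0], 0.6],
  ],
)

```text
clock: 5.48
eef_pos: [0.4486, -0.2746, 0.2769]
tool_rot: [0.994, -0.109, -0.005, -0.001]
ft_force: [0.7, 0.4, -1.1]
grip_width: 0.0515
grasp_force: 0.0
```

Run:
```python
from h import *
o=bot.get_obs(); print(o['eef_pos'])
im,P=cloud("wrist","pics/w2.png"); np.savez("w2.npz",im=im,P=P)
```

```text
[ 0.44861334 -0.27461109  0.27686513]
```

View pics/w2.png

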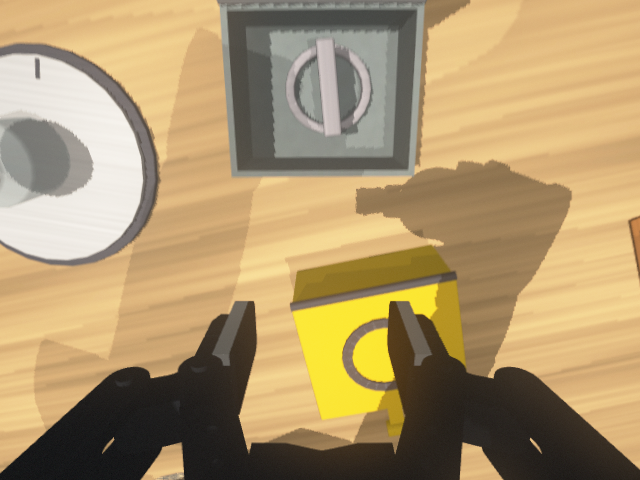

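The wrist view shows the large box open, with the gauge inside. Its bar runs from (325,40) to (332,135).

Run:
```python
from h import *
z=np.load("w2.npz");P=z['P']
m=np.zeros((480,640),bool); m[30:145,290:370]=1
q=P[m&(P[...,2]>.055)&(P[...,2]<.085)]
r=cv2.minAreaRect(q[:,:2].astype(np.float32)); print(len(q),r,q.mean(0),np.median(q[:,2]))
# box inner ring
q2=P[m&(P[...,2]>.012)&(P[...,2]<.03)]; print("ring",cv2.minEnclosingCircle(q2[:,:2].astype(np.float32)),np.median(q2[:,2]))
d=np.linalg.svd(q[:,:2]-q[:,:2].mean(0))[2][0] if len(q)<3000 else None; print(d, d is not None and np.arctan2(d[1],d[0]))
```

```text
1778 ((0.5330001711845398, -0.29863283038139343), (0.01414582785218954, 0.07177496701478958), 82.9749755859375) [ 0.53411646 -0.2987394   0.06903852] 0.06907966736624485
ring ((0.5332068204879761, -0.29891204833984375), 0.03817053139209747) 0.018966998603599232
[-0.99248429  0.12237208] 3.0189130749444106
```

Run:
```python
from h import *
o=bot.get_obs();print(o['eef_pos'],o['tool_rot'])
plan((.533,-.2987,.15),-.1226,1)
```

```text
[ 0.45284799 -0.27629465  0.27812548] [ 9.94058637e-01 -1.08833806e-01 -1.59514204e-03 -2.89691019e-04]
1 rows (tool dir at start): shift [0.4176 0.0228 0.6393] turn [-0.0001  0.001  -0.0304]
```

Request:
apply_moves(
  steps=[
    [[0.14, 0.0075, 0], [0, 0, 0], 0.6],
    [[0.14, 0.0075, 0], [0, 0, 0], 0.6],
    [[0.138, 0.0075, 0], [0, 0, 0], 0.6],
    [[0, 0, 0.16], [0, 0, -0.015], 0.6],
    [[0, 0, 0.16], [0, 0, -0.015], 0.6],
    [[0, 0, 0.16], [0, 0, 0], 0.6],
    [[0, 0, 0.16], [0, 0, 0], 0.6],
    [[0, 0, 0], [0, 0, 0], 0.6],
  ],
)

```text
clock: 6.2
eef_pos: [0.5353, -0.298, 0.1427]
tool_rot: [0.998, -0.061, -0.006, -0.002]
ft_force: [-2.4, 0.7, -0.8]
grip_width: 0.0512
grasp_force: 0.0
```

Run:
```python
from h import *
o=bot.get_obs();print(o['eef_pos'],o['tool_rot'],o['grip_width'])
plan((.533,-.2987,.062),-.1226,6)
```

```text
[ 0.53531076 -0.29803626  0.14266318] [ 0.99813911 -0.06067562 -0.0055492  -0.00244917] 0.05119948512092168
6 rows (tool dir at start): shift [-0.0011  0.0011  0.0672] turn [-0.0002  0.0006  0.0001]
```

Request:
apply_moves(
  steps=[
    [[0, 0, 0], [0, 0, 0], 0.6],
    [[0, 0, 0.08], [0, 0, 0], 0.6],
    [[0, 0, 0.08], [0, 0, 0], 0.6],
    [[0, 0, 0.08], [0, 0, 0], 0.6],
    [[0, 0, 0.08], [0, 0, 0], 0.6],
    [[0, 0, 0.07], [0, 0, 0], 0.6],
    [[0, 0, 0], [0, 0, 0], 0.6],
    [[0, 0, 0], [0, 0, 0], 0.6],
  ],
)

```text
clock: 6.87
eef_pos: [0.5399, -0.3006, 0.0743]
tool_rot: [0.998, -0.061, 0.001, 0.001]
ft_force: [-0.3, -0.0, 0.5]
grip_width: 0.0515
grasp_force: 0.0
```

Run:
```python
from h import *
o=bot.get_obs();print(o['eef_pos'],o['tool_rot'],o['grip_width'],o['ft_force'])
plan((.533,-.2987,.062),-.1226,1)
```

```text
[ 0.53988138 -0.30057771  0.07428932] [ 9.98154797e-01 -6.06989582e-02  1.43376755e-03  7.62859114e-04] 0.05154120871746645 [-0.30396794 -0.04705218  0.54682411]
1 rows (tool dir at start): shift [-0.0355 -0.0052  0.0613] turn [ 0.0004 -0.0009  0.0004]
```

Request:
apply_moves(
  steps=[
    [[-0.018, -0.003, 0.03], [0, 0, 0], 0.6],
    [[-0.018, -0.002, 0.031], [0, 0, 0], 0.6],
    [[0, 0, 0], [0, 0, 0], 0.6],
    [[0, 0, 0], [0, 0, 0], 0.0],
    [[0, 0, 0], [0, 0, 0], 0.0],
    [[0, 0, 0], [0, 0, 0], 0.0],
    [[0, 0, 0], [0, 0, 0], 0.0],
    [[0, 0, 0], [0, 0, 0], 0.0],
  ],
)

```text
clock: 7.53
eef_pos: [0.5316, -0.2984, 0.0605]
tool_rot: [0.998, -0.061, 0.0, 0.001]
ft_force: [0.7, -1.8, 1.3]
grip_width: 0.0133
grasp_force: 59.8
```

Run:
```python
from h import *
o=bot.get_obs();print(o['eef_pos'],o['tool_rot'],o['grip_width'],o['ft_force'],o['grasp_force'],o['joint_pos'])
```

```text
[ 0.53164778 -0.29836462  0.06045229] [ 9.98150769e-01 -6.07828422e-02  4.07833802e-04  5.66980270e-04] 0.013312928809473244 [ 0.72606815 -1.82357662  1.30804783] 59.781296253204346 [-5.11093980e-01  5.89181067e-01  2.51642293e-02  1.00555161e+00
 -6.65948110e-04  2.75213896e+00]
```

Request:
apply_moves(
  steps=[
    [[0, 0, -0.06], [0, 0, 0], 0.0],
    [[0, 0, -0.1], [0, 0, 0], 0.0],
    [[0, 0, -0.14], [0, 0, 0], 0.0],
    [[0, 0, -0.14], [0, 0, 0], 0.0],
    [[0, 0, -0.14], [0, 0, 0], 0.0],
    [[0, 0, -0.14], [0, 0, 0], 0.0],
    [[0, 0, -0.14], [0, 0, 0], 0.0],
    [[0, 0, -0.1], [0, 0, 0], 0.0],
  ],
)

```text
clock: 8.2
eef_pos: [0.5315, -0.2976, 0.2538]
tool_rot: [0.998, -0.061, 0.0, -0.0]
ft_force: [0.4, 0.1, -2.8]
grip_width: 0.0132
grasp_force: 59.2
```

Run:
```python
from h import *
o=bot.get_obs();print(o['eef_pos'],o['tool_rot'],o['grip_width'],o['ft_force'],o['grasp_force'])
plan((.5366,-.0097,.25),.25,10)
im,P=cloud("scene"); 
for s in ((313,223),(308,228)): print(P[s[1]-2:s[1]+3,s[0]-2:s[0]+3].reshape(-1,3).mean(0))
```

```text
[ 0.53145344 -0.29760969  0.253795  ] [ 9.98163400e-01 -6.05773418e-02  4.61507607e-04 -6.98278536e-06] 0.013190534528749855 [ 0.37944274  0.10490362 -2.80749615] 59.19937491416931
10 rows (tool dir at start): shift [-0.0149 -0.1432  0.0019] turn [ 0.     -0.     -0.0118]
[ 0.5340343  -0.01304634  0.12019676]
[nan nan nan]
```

Request:
apply_moves(
  steps=[
    [[0, 0, 0], [0, 0, -0.0295], 0.0],
    [[0, 0, 0], [0, 0, -0.0295], 0.0],
    [[0, 0, 0], [0, 0, -0.0295], 0.0],
    [[0, 0, 0], [0, 0, -0.0295], 0.0],
    [[0.02, -0.08, 0], [0, 0, 0], 0.0],
    [[0.04, -0.15, 0], [0, 0, 0], 0.0],
    [[0.04, -0.15, 0], [0, 0, 0], 0.0],
    [[0.04, -0.15, 0], [0, 0, 0], 0.0],
  ],
)

```text
clock: 8.92
eef_pos: [0.5313, -0.1869, 0.2496]
tool_rot: [0.992, 0.124, -0.002, -0.001]
ft_force: [-0.6, -0.5, -2.6]
grip_width: 0.013
grasp_force: 59.2
```

Request:
apply_moves(
  steps=[
    [[0.04, -0.15, 0], [0, 0, 0], 0.0],
    [[0.04, -0.15, 0], [0, 0, 0], 0.0],
    [[0.04, -0.15, 0], [0, 0, 0], 0.0],
    [[0.04, -0.15, 0], [0, 0, 0], 0.0],
    [[0.04, -0.14, 0], [0, 0, 0], 0.0],
    [[0.02, -0.08, 0], [0, 0, 0], 0.0],
    [[0, 0, 0], [0, 0, 0], 0.0],
    [[0, 0, 0], [0, 0, 0], 0.0],
  ],
)

```text
clock: 9.58
eef_pos: [0.5337, -0.0173, 0.2503]
tool_rot: [0.992, 0.126, -0.001, -0.0]
ft_force: [-0.7, -0.6, -3.7]
grip_width: 0.0128
grasp_force: 59.2
```

Run:
```python
from h import *
o=bot.get_obs();print(o['eef_pos'],o['tool_rot'],o['grip_width'],o['grasp_force'],o['joint_pos'])
im,P=cloud("top","pics/t2.png"); np.savez("t2.npz",im=im,P=P)
im,P=cloud("scene","pics/s2.png"); np.savez("s2.npz",im=im,P=P)
im,P=cloud("wrist","pics/w3.png"); np.savez("w3.npz",im=im,P=P)
plan((.5366,-.0097,.2045),.25,4)
```

```text
[ 0.53369623 -0.0172537   0.25030761] [ 9.92080014e-01  1.25599449e-01 -1.41972764e-03 -9.55625549e-05] 0.012770838808584074 59.24129068851471 [-3.21788172e-02  3.09674713e-01  1.03413406e-01  1.36736915e+00
 -2.58339499e-04  2.85754986e+00]
4 rows (tool dir at start): shift [ 0.006  -0.0106  0.0582] turn [-0.      0.0001 -0.0001]
```

View pics/s2.png

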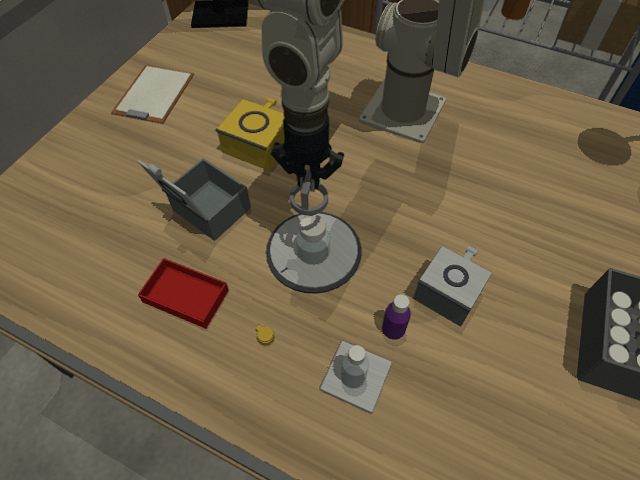

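View pics/w3.png

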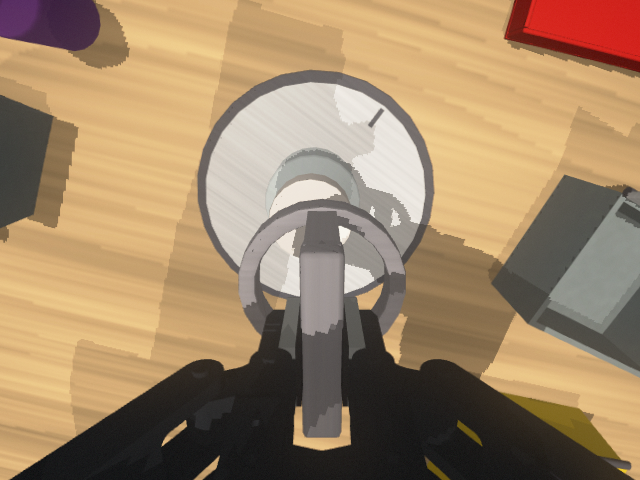

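The scene view shows the gauge hanging level above the turntable bottle, the large box open and everything else in place. In the wrist view the ring is at about (322,265) and the cap behind it. I'll measure the remaining offset between ring and cap.

Run:
```python
from h import *
from scipy.optimize import least_squares
eef=np.array([.5337,-.0173,.2503])
def circ(q,r0):
    s=least_squares(lambda p:np.hypot(q[:,0]-p[0],q[:,1]-p[1])-p[2],[*q.mean(0)[:2],r0],loss='soft_l1',f_scale=.002).x; return s
for n in ("w3","s2"):
    P=np.load(n+".npz")['P']; d=np.linalg.norm(P[...,:2]-eef[:2],axis=-1)
    Z=P[...,2]
    q=P[(d<.05)&(Z>.203)&(Z<.222)]; print(n,"ring top band",len(q),q.mean(0),circ(q,.034), "z",np.percentile(q[:,2],[5,25,50,75,95]).round(4))
    A=np.c_[q[:,:2]-q[:,:2].mean(0),np.ones(len(q))]; print(" tilt",np.linalg.lstsq(A,q[:,2],rcond=None)[0])
    q=P[(d<.06)&(Z>.11)&(Z<.126)]; print(n,"cap",len(q),cv2.minEnclosingCircle(q[:,:2].astype(np.float32)),q.mean(0))
for n in("scene",):
    P=np.load(n+".npz")['P'];Z=P[...,2];d=np.linalg.norm(P[...,:2]-[.5366,-.0097],axis=-1); q=P[(d<.05)&(Z>.113)&(Z<.126)]; print(n,"cap",len(q),cv2.minEnclosingCircle(q[:,:2].astype(np.float32)),q.mean(0),cv2.minAreaRect(q[:,:2].astype(np.float32)))
```

```text
w3 ring top band 6120 [ 0.5488023  -0.01496585  0.20922794] [ 0.53692705 -0.01803437  0.03359899] z [0.2057 0.2087 0.2093 0.2098 0.2107]
 tilt [0.01156159 0.00095315 0.20922794]
w3 cap 2143 ((0.5379356145858765, -0.010169733315706253), 0.027984801679849625) [ 0.54519442 -0.00473867  0.11692555]
s2 ring top band 402 [ 0.54689594 -0.01532876  0.21059343] [ 0.53809627 -0.01985454  0.03385185] z [0.2048 0.2091 0.2112 0.2124 0.2143]
 tilt [-0.00219806 -0.00536798  0.21059343]
s2 cap 502 ((0.5385723114013672, -0.01327685359865427), 0.029752442613244057) [ 0.54173934 -0.01222656  0.11924545]
scene cap 484 ((0.5382200479507446, -0.012832383625209332), 0.02901110239326954) [ 0.54108691 -0.01250672  0.11954036] ((0.5394035577774048, -0.012858707457780838), (0.055579524487257004, 0.05453343316912651), 28.58145523071289)
```

Request:
apply_moves(
  steps=[
    [[0.007, -0.017, 0], [0, 0, 0], 0.0],
    [[0.007, -0.017, 0.03], [0, 0, 0], 0.0],
    [[0, 0, 0.05], [0, 0, 0], 0.0],
    [[0, 0, 0.05], [0, 0, 0], 0.0],
    [[0, 0, 0.05], [0, 0, 0], 0.0],
    [[0, 0, 0.03], [0, 0, 0], 0.0],
    [[0, 0, 0], [0, 0, 0], 0.0],
    [[0, 0, 0], [0, 0, 0], 0.0],
  ],
)

```text
clock: 10.4
eef_pos: [0.5351, -0.0111, 0.2091]
tool_rot: [0.992, 0.124, -0.001, -0.0]
ft_force: [0.5, -0.5, -2.4]
grip_width: 0.013
grasp_force: 59.2
```

Run:
```python
from h import *
o=bot.get_obs();print(o['eef_pos'],o['tool_rot'],o['joint_vel'].round(4))
plan((.5347,-.010,.2043),.2526,1)
```

```text
[ 0.53505057 -0.01114183  0.2091288 ] [ 9.92243177e-01  1.24309243e-01 -8.23984726e-04 -1.06132467e-04] [ 0.0014 -0.0128  0.0256  0.0035 -0.0006  0.001 ]
1 rows (tool dir at start): shift [-0.0003 -0.006   0.0241] turn [-0.0001  0.0005 -0.0011]
```

Request:
apply_moves(
  steps=[
    [[0, -0.005, 0.018], [0, 0, 0], 0.0],
    [[0, 0, 0], [0, 0, 0], 0.0],
    [[0, 0, 0], [0, 0, 0], 0.0],
    [[0, 0, 0], [0, 0, 0], 0.0],
    [[0, 0, 0], [0, 0, 0], 0.0],
    [[0, 0, 0], [0, 0, 0], 0.0],
    [[0, 0, 0], [0, 0, 0], 0.0],
    [[0, 0, 0], [0, 0, 0], 0.0],
  ],
)

```text
clock: 11.07
eef_pos: [0.5353, -0.0101, 0.2064]
tool_rot: [0.992, 0.124, 0.0, 0.0]
ft_force: [0.6, -0.1, -3.2]
grip_width: 0.013
grasp_force: 59.2
```

Run:
```python
from h import *
from scipy.optimize import least_squares
o=bot.get_obs();eef=o['eef_pos'];print(eef,o['tool_rot'],o['joint_vel'].round(4))
def circ(q,r0): return least_squares(lambda p:np.hypot(q[:,0]-p[0],q[:,1]-p[1])-p[2],[*q.mean(0)[:2],r0],loss='soft_l1',f_scale=.002).x
plan((.5347,-.010,.2043),.2526,1)
for n in ("wrist","scene"):
    im,P=cloud(n,f"pics/{n}_end.png"); Z=P[...,2]; d=np.linalg.norm(P[...,:2]-eef[:2],axis=-1)
    q=P[(d<.05)&(Z>.155)&(Z<.175)]; print(n,len(q),circ(q,.034),np.percentile(q[:,2],[5,50,95]))
    q=P[(d<.06)&(Z>.11)&(Z<.126)]; 
    if len(q)>5: print(" cap",len(q),cv2.minEnclosingCircle(q[:,:2].astype(np.float32)),np.median(q[:,2]))
im,P=cloud("top"); Q=np.load("top.npz")['P']; d=np.abs(P[...,2]-Q[...,2])
for nm,(u,v) in dict(tray=(410,158),flip=(333,158),stand=(252,152),small=(213,260)).items(): print(nm,np.nanmedian(d[v-15:v+15,u-20:u+20]),(d[v-15:v+15,u-20:u+20]>.02).sum())
```

```text
[ 0.5353364  -0.01011803  0.20640809] [9.92238205e-01 1.24351656e-01 1.05596405e-04 9.54148625e-06] [-0.      0.0007 -0.0005 -0.      0.      0.    ]
1 rows (tool dir at start): shift [-0.0029 -0.0014  0.0105] turn [ 0.     -0.0001 -0.001 ]
wrist 6486 [ 0.53882121 -0.00929116  0.03340769] [0.15784199 0.16486898 0.1662449 ]
 cap 2494 ((0.5378665924072266, -0.010111458599567413), 0.02798607014119625) 0.11718225063237137
scene 419 [ 0.53995838 -0.01182004  0.03385746] [0.15678211 0.16645288 0.1696504 ]
 cap 268 ((0.5395306348800659, -0.01312392670661211), 0.029312556609511375) 0.11935389354645157
tray 0.0029512745959216487 0
flip 0.0029844935654568397 0
stand 0.002864140518274278 0
small 0.002730910043800494 0
```

View pics/scene_end.png

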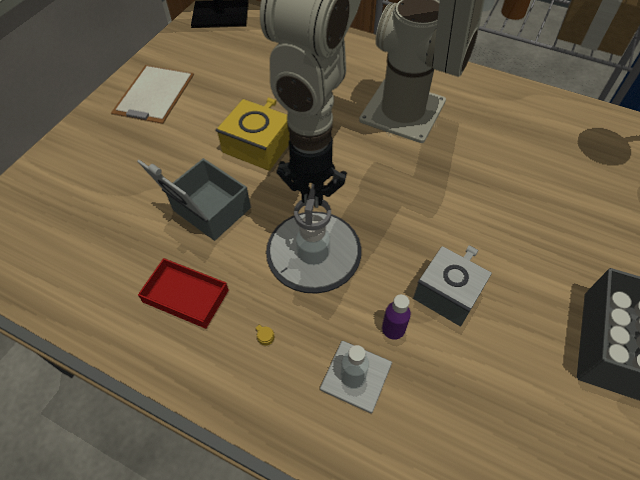

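The gauge sits about 1 mm off centre and 31 mm above the cap, and the bystanders haven't moved. One last trim.

Request:
apply_moves(
  steps=[
    [[-0.005, 0.004, 0.007], [0, 0, 0], 0.0],
    [[0, 0, 0], [0, 0, 0], 0.0],
    [[0, 0, 0], [0, 0, 0], 0.0],
    [[0, 0, 0], [0, 0, 0], 0.0],
    [[0, 0, 0], [0, 0, 0], 0.0],
    [[0, 0, 0], [0, 0, 0], 0.0],
    [[0, 0, 0], [0, 0, 0], 0.0],
    [[0, 0, 0], [0, 0, 0], 0.0],
  ],
)

```text
clock: 11.88
eef_pos: [0.5345, -0.0111, 0.2049]
tool_rot: [0.992, 0.124, 0.0, -0.0]
ft_force: [0.4, 0.1, -3.3]
grip_width: 0.0127
grasp_force: 59.2
```

Run:
```python
from h import *
o=bot.get_obs();print(o['eef_pos'],o['grasp_force'],o['joint_vel'].round(4)); print(bot.job_done())
```

```text
[ 0.53453179 -0.01113739  0.20492443] 59.22566592693329 [-0.0006  0.001   0.0005  0.0008  0.0011 -0.0004]
the job is handed in; nothing more can be done
None
```

The job is handed in at about 12 s: the wide bottle was on the turntable, so I swung the large box's flap open to about 1.87 rad, and the large gauge is now held level, centred to about 1 mm and about 3 cm above the cap, with the small box shut and the bystanders unmoved in the last camera check.

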